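Fit the backplate and hold the spring jaw open at the mark

ROBOT

A 7-joint arm with a two-finger parallel gripper is mounted at the origin on a cart in front of the work surface, level with it; the furniture and walls round the work are solid. World frame = base frame: x ahead of the robot, y to its left, z up, the work surface at z = 0. Lengths are in mm, angles in rad, forces in N, time in s.
With the tool pointing down it reaches from about 425 to 875 mm from the base axis. Payload 8.4 kg.
Tool frame: the origin (TCP) lies midway between the tips of the shut fingers; the grasp point (between the pads) lies 19 mm behind it (robot.hold_point_z is the distance from the TCP to the grasp point, in mm); z points along the fingers, y is the line along which they close (so a half turn about z gives the same grasp; the last joint's range is limited). The gripper opens to 87 mm and grips with 3 to 60 N. Pads are 19 mm wide; open, the fingers measure 117 mm over their backs; the gripper's body (75 mm by 190 mm) begins 51 mm behind the grasp point.
Start: joints at [-1.378, 0.333, 0.04, 1.465, -0.013, 1.343, -0.059], TCP at [186.991, 622.493, 222.546] pointing down, gripper open.
Joint ranges: [-2.58, 2.58], [-0.38, 2.09], [-1.3, 1.39], [0.25, 2.4], [-1.5, 4.64], [0.08, 2.09], [-2.65, 2.65]. Speed limits (rad/s): [2.22, 2.22, 2.79, 2.79, 3.14, 3.14, 3.14].

INTERFACE

Orientations are given as a unit quaternion [w, x, y, z].
In Python, from plant import read_state, optics, robot, nets gives the robot as it stands. The module is installed in compiled form; this text tells all that it offers.
- The arm moves only by the shell command python3 -m handwheel 'ROWS' [FORCE]. ROWS is JSON, a list of rows, each a list of 3 entries, a list of its own where there are three numbers: the opening, from 0 (shut) to 1 (fully open), then the shift along the tool's x, y, z in m, then the turn, a rotation vector about the tool's x, y, z in rad. In form: [[gripper, [tx, ty, tz], [wx, wy, wz]], ...]. A call has exactly 10 rows; each row is the pose to reach, as a shift and turn from the pose commanded when the call began, along the tool's axes at that moment; what a row does not reach only later rows make up. A row lasts 1/8 s, in which the tool goes at most 62.5 mm and 10.7 degrees, less where a joint would pass 70% of its speed; a pose out of reach is approached as far as the arm can. A call with a gripper value outside its range is refused whole. The fingers move at their own pace and stop on an object; FORCE is the grip in N (left out, the last holds). Time passes only in rows, so rows that repeat a pose let the fingers close, or fill a call up. It gives the time, the measured TCP pose, the force and the opening at its end, in the units of the state.
- read_state(): the state, without advancing time (a new reading comes with each control period).
- optics.snapshot(name): name is "scene" or "top"; returns a dict with "pixels" (400x640x3 uint8, red, green, blue), "vfov" (degrees; the focal length in pixels is half the picture's height over the tangent of half this angle, whatever the lens; pixels are square), "cx", "cy" (the principal point, pixels), "R" (3x3) and "t" (3): a world point X has camera coordinates R X + t. Camera axes: x right, y down, z forward; pixel columns grow to the right and rows downward; lengths in mm; the calibration is good to about 2 mm. A picture is of the moment at which its call begins. There is no depth.
- robot.finish_job(): hands the job in, once; it reports no verdict.
Trained networks look in a picture, given as the dict that the camera call returned (one of the last four; its "shot" number tells which), for a name from the list of things; names that differ only in an ending like _2 or _b are one class to them, and where a whole thing is asked for, a point or a joint stands for the part that bears it (a point fixed in the world has none). Each returns a list of dicts, best first, with "score" (0 to 1); they miss things now and then, are a little off and sometimes report something else, mostly with a low value. They report only what shows in the picture. A call takes as long as a camera call.
- nets.regions_of(picture, thing): "region" (400x640 bool, what is visible of it) and "extent" ([left, top, right, bottom] in pixels, round what is visible of it).
- nets.landmark_of(picture, thing): "location" ([row, column] in pixels: a listed point, or the origin of a listed thing).
The state is a dict: "clock": time; "q": joint angles; "qd": joint speeds; "joint_torque": joint torques, N m; "position": TCP position; "ee_rot": TCP orientation; "contact_force": force on the tool from outside, world axes, zero at the start; "torque": the same for the moment, N m; "opening": finger opening in mm.
Only numpy, scipy, OpenCV 4.12 (cv2) and the standard library are available. Lean on these libraries where they do the work, as an engineer would, in place of code of your own. Each camera call takes 0.05 s, during which the arm holds its last target. There are 200 camera calls.

TASK

Lower the loose aluminium backplate over the two locating pins of the wooden jig until it lies flush on the base, and let go of it. Then pull the jig's spring jaw back by its black handle until the pointer on the jaw is level with the small upright dark fin beside it, and hold it there so that I can lay the glass in: finish while still holding the handle, as the jaw springs shut when released. Leave the other things on the bench where they are.

Things in the scene. Friction and masses are not known exactly. Their poses are not given: they have to be found in the camera images.
- jig: Fixed jig: wooden base 144 x 255 x 12 mm. Origin on the bench top under the base. Its own +y runs from the pull handle to the pins, z up. Base reaches from y = -130 to +125 mm. At y = 118 mm a steel fence, top 26 mm above the bench; at y = -29 to -57 mm an aluminium spring block 40 mm wide, top 42 mm above the bench. The jaw (70 mm wide, 12 mm thick, top 35 mm above the bench) has its front face at y = 30 mm when shut
- bed (a point): Point on the top of the jig's base (12 mm above the bench) midway between the two locating pins. Axes as the jig's
- pin_a (a point): Top of the first locating pin: steel, 8 mm diameter, standing 21 mm above the base, the upper 7 mm tapered to 3 mm; 35 mm from the bed point along the jig's -x
- pin_b (a point): Top of the second locating pin, identical, 35 mm from the bed point along the jig's +x (70 mm from the first)
- plate_centre (a point): Centre of the loose backplate, half-way up it (23.5 mm above its underside). Aluminium plate 100 (own x) x 70 (own y) x 10 mm with two 11 mm through holes at x = +35 and -35 mm, y = 0. On its middle stands a wooden grip bar 40 mm long (along x), 14 mm thick (along y), its top 47 mm above the underside. About 0.2 kg; either way round fits. When seated this point is 23.5 mm above the bed point
- backplate: The same loose backplate; origin at the centre of its underside, axes as plate_centre
- jaw_travel (a joint): Travel of the jaw with rod, pointer and handle, in m: 0 = shut, grows as it is pulled along the jig's -y; hard stop at 0.045. The spring pulls it shut with about 3.5 N at 0 and 0.14 N more per mm (about 8 N at 35 mm)
- handle (a point): Middle of the upper half of the black handle at the free end of the jaw's rod: upright block 40 mm wide (jig x), 14 mm thick (jig y, the pull direction), from 16 to 68 mm above the bench; this point is 58 mm above the bench. The 10 mm rod runs into it 28 mm above the bench, from the +y side. 41 mm free between handle and spring block when shut
- spring_jaw: The whole sliding part (jaw face, rod, pointer, handle); origin 14 mm above the bench under the middle of the jaw face, axes as the jig's
- pointer (a point): Tip of the pointer on the jaw: a steel bar 5 mm wide (jig y) and 10 mm high that sticks out of the jaw's -x end to 52 mm from its middle; this point is the middle of its end face, 24 mm above the bench. Moves with the jaw. Axes as the jig's
- mark (a point): Middle of the face, towards the pointer's path, of the dark steel fin (14 x 5 mm, 5 mm along jig y, top 32 mm above the bench) that stands on the steel strip along the -x edge of the jig. Fixed, 18 to 36 mm from the shut pointer along the jig's -y; the pointer's end passes 4 mm beside it without touching. Level means the same place along the jig's y. Axes as the jig's
- glass_nugget3: Bystander: glass nugget 24 x 23 x 9 mm, origin under its centre
- marker_a: Bystander: marker pen 14 x 124 x 14 mm, long along its y, origin under its centre
- running_pliers: Bystander: pliers with red handles 56 x 144 x 14 mm, origin under the middle
- glass_cutter: Bystander: glass cutter with yellow handle 13 x 136 x 13 mm, long along its y, origin under its centre
- fid: Bystander: flat pale fid (lead-opening tool) 21 x 128 x 8 mm, long along its y, origin under its centre

How it is judged:
By the outcome, as a careful person would: the job done as asked, in the order asked, and still so for the second after the job is handed in, while the arm keeps its last pose, push and grip.
It also fails if it takes over 51 s, if anything falls off the work surface, if the arm or the gripper's body presses on something with over 40 N, if the wrist force passes 120 N, or if a joint passes its speed limit or range.

## Working session

There is one attempt and no reset: what is moved stays moved. The work goes in short steps, Python scripts to look and compute and a shell command to move; the robot and the scene stay as the last step left them, time stands still between calls to the robot, and variables do not carry over. Pictures are saved under pics/ and viewed, on a budget of 10 in all, crops included, one or two more only if the job needs it, and the job is handed in when it is done.

```bash
mkdir -p pics
cat > h.py <<'E'
import numpy as np, cv2
from plant import read_state, optics, robot, nets
from scipy.spatial.transform import Rotation as Ro
def f(p): return p["pixels"].shape[0]/2/np.tan(np.radians(p["vfov"])/2)
def ray(p,rc):
    d=np.array([(rc[1]-p["cx"])/f(p),(rc[0]-p["cy"])/f(p),1]); R=np.array(p["R"]);t=np.array(p["t"])
    return -R.T@t, R.T@d
def atz(p,rc,z):
    c,d=ray(p,rc); return c+d*(z-c[2])/d[2]
def proj(p,X):
    c=np.array(p["R"])@np.array(X)+p["t"]; return np.array([p["cy"]+f(p)*c[1]/c[2],p["cx"]+f(p)*c[0]/c[2]])
def toolrot(s=None):
    s=s or read_state(); w,x,y,z=s["ee_rot"]; return Ro.from_quat([x,y,z,w])
def save(p,n,crop=None,k=1):
    im=p["pixels"][:,:,::-1]
    if crop: im=im[crop[0]:crop[1],crop[2]:crop[3]]
    cv2.imwrite("pics/"+n,cv2.resize(im,None,fx=k,fy=k,interpolation=cv2.INTER_CUBIC))
H=dict(jig=0,bed=12,pin_a=33,pin_b=33,plate_centre=23.5,backplate=0,handle=58,pointer=24,mark=None,spring_jaw=14)
E
python3 - <<'E'
from h import *
np.set_printoptions(precision=1,suppress=True)
s=read_state();print(s["position"],s["ee_rot"],toolrot().as_matrix(),s["contact_force"],s["opening"])
for n in("top","scene"):
    p=optics.snapshot(n);save(p,n+"1.png",k=1.25); c,_=ray(p,[0,0]);print(n,c,p["vfov"])
    for k,z in H.items():
        for r in nets.landmark_of(p,k)[:3]: print(n,k,np.array(r["location"]),round(r["score"],2),atz(p,r["location"],24 if z is None else z))
E
```

```text
[186.9 622.1 221.7] [-0.   0.1  1.  -0. ] [[-1.   0.3 -0. ]
 [ 0.3  1.  -0. ]
 [-0.  -0.  -1. ]] [ 0.4 -0.8  0.4] 87.09261405835429
top [ 429.4  -61.7 1135.9] 43.48798779160535
top jig [185.5 349.6] 0.81 [ 528.7 -111.9    0. ]
top jig [209.8 212.9] 0.71 [467.9 197.8   0. ]
top bed [180.3 321.9] 0.82 [538.3 -48.9  12. ]
top pin_a [194.2 318. ] 0.89 [505.4 -41.1  33. ]
top pin_a [162.4 325.8] 0.73 [576.2 -57.1  33. ]
top pin_b [194.2 318. ] 0.89 [505.4 -41.1  33. ]
top pin_b [162.4 325.8] 0.73 [576.2 -57.1  33. ]
top plate_centre [212.2 209.7] 0.63 [461.7 199.4  23.5]
top backplate [211.  211.6] 0.68 [465.2 200.7   0. ]
top pointer [205.4 336.5] 0.86 [481.8 -82.5  24. ]
top pointer [131.  211.7] 0.19 [644.1 200.4  24. ]
top mark [208.9 349.9] 0.48 [ 474.6 -112.3   24. ]
top spring_jaw [185.5 342.1] 0.94 [527.2 -94.5  14. ]
scene [  40.4 -960.5  662.4] 50.59955151248856
scene bed [213.8 334.7] 0.72 [559.  -42.2  12. ]
scene pin_a [207.9 341.9] 0.84 [576.5 -52.4  33. ]
scene pin_a [208.  321.2] 0.64 [522.3 -26.8  33. ]
scene pin_a [175.3 325.1] 0.19 [629.7 156.4  33. ]
scene pin_b [207.9 341.9] 0.84 [576.5 -52.4  33. ]
scene pin_b [208.  321.2] 0.64 [522.3 -26.8  33. ]
scene pin_b [175.3 325.1] 0.19 [629.7 156.4  33. ]
scene plate_centre [181.2 272.4] 0.79 [462.6 209.6  23.5]
scene backplate [188.3 271.9] 0.79 [458.1 205.6   0. ]
scene backplate [231.7 319.2] 0.35 [484.5 -89.9   0. ]
scene handle [238. 357.] 0.69 [ 517.7 -231.8   58. ]
scene pointer [223.3 316.9] 0.77 [481.2 -81.7  24. ]
scene mark [241.4 358.9] 0.52 [ 541.  -206.2   24. ]
scene mark [229.  321.6] 0.43 [ 480.1 -112.6   24. ]
scene spring_jaw [225.4 339.1] 0.76 [ 539.1 -104.5   14. ]
```

View pics/top1.png

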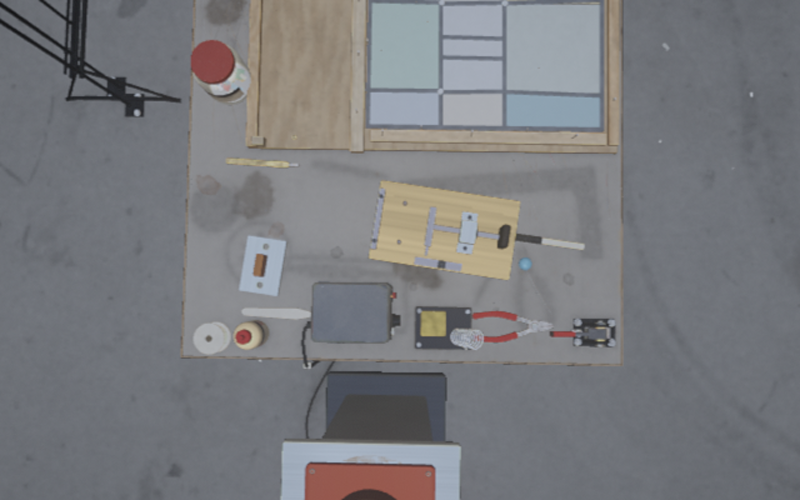

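View pics/scene1.png

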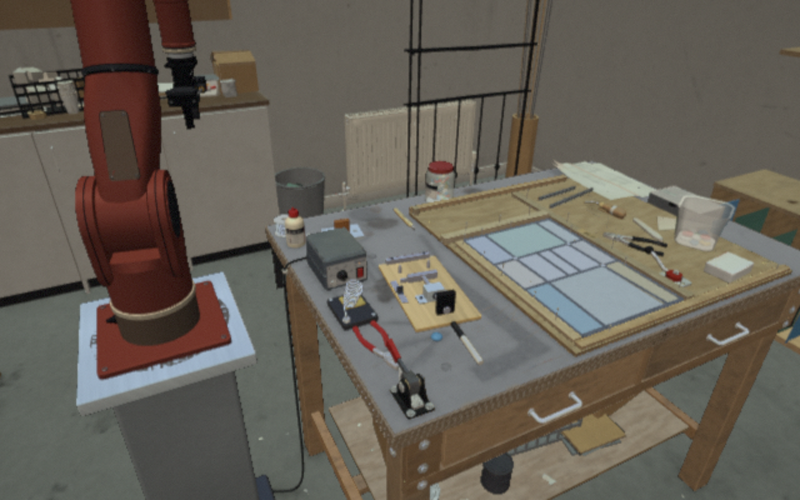

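The top view (1.25× pixels) shows the jig around (445,230), with its pins at (405,203) and (399,242), its handle at (505,237), and the marker pen just beyond the handle. The plate is at (263,265), at nearly the same yaw as the jig. I'll refine these by averaging the nets over several shots and by segmenting.

Run:
```python
from h import *
np.set_printoptions(precision=1,suppress=True)
s=read_state();R=toolrot();print("tool",R.as_euler("ZYX",degrees=True),R.as_matrix()[:, :2].T)
acc={}
for i in range(6):
    for n in("top","scene"):
        p=optics.snapshot(n)
        for k in("bed","pin_a","plate_centre","pointer","mark","handle","spring_jaw"):
            for r in nets.landmark_of(p,k)[:2]:
                if r["score"]>.35: acc.setdefault((n,k),[]).append(atz(p,r["location"],H[k] or 24)[:2])
        if i==0:
            for k,z in(("jig",12),("plate_centre",10),("spring_jaw",35)):
                g=nets.regions_of(p,k)
                if not g: continue
                m=g[0]["region"]; rc=np.argwhere(m); W=np.array([atz(p,q,z)[:2] for q in rc]).astype(np.float32)
                print(n,k,round(g[0]["score"],2),g[0]["extent"],"rect",cv2.minAreaRect(W))
            if n=="top": T=p
            else: S=p
for k,v in acc.items():
    v=np.array(v); print(k,len(v)); print(v[np.argsort(v[:,0])] if k[1]!="plate_centre" else np.median(v,0))
a=T["pixels"][135:235,280:420,::-1]; b=T["pixels"][180:240,180:240,::-1]; c=S["pixels"][195:265,300:390,::-1]
A=cv2.resize(a,(560,400),interpolation=cv2.INTER_CUBIC);B=cv2.resize(b,(240,240),interpolation=cv2.INTER_CUBIC);C=cv2.resize(c,(240,187),interpolation=cv2.INTER_CUBIC)
o=np.zeros((430,800,3),np.uint8);o[:400,:560]=A;o[:240,560:]=B;o[241:428,560:]=C
cv2.imwrite("pics/m.png",o)
```

```text
tool [ 163.3   -0.  -180. ] [[-1.   0.3  0. ]
 [ 0.3  1.  -0. ]]
top jig 0.8 [293.9, 146.6, 417.5, 223.8] rect ((532.4652099609375, -125.0970458984375), (254.40725708007812, 145.24465942382812), 81.74508666992188)
top plate_centre 0.76 [192.2, 189.3, 229.4, 234.1] rect ((461.9501953125, 200.47622680664062), (72.09342193603516, 101.07972717285156), 82.00345611572266)
top spring_jaw 0.57 [340.0, 166.1, 410.0, 199.3] rect ((534.3065795898438, -165.16629028320312), (146.883544921875, 66.72052764892578), 89.053955078125)
scene jig 0.73 [304.9, 201.9, 384.1, 263.2] rect ((530.2742919921875, -121.21173095703125), (283.24267578125, 145.30001831054688), 82.61042785644531)
scene plate_centre 0.64 [265.6, 173.3, 289.3, 195.3] rect ((483.0346374511719, 213.01806640625), (57.05879592895508, 130.2477264404297), 9.091981887817383)
scene spring_jaw 0.58 [321.4, 214.4, 363.2, 251.4] rect ((517.2100219726562, -171.38748168945312), (164.03237915039062, 92.59960174560547), 85.72261047363281)
('top', 'bed') 6
[[ 364.6 -246.6]
 [ 539.7  -50.7]
 [ 540.9  -54.5]
 [ 542.2  -52.9]
 [ 545.1  -50. ]
 [ 545.9  -
[... 1054 characters left out ...]
65.9 -56. ]
 [575.8 -52. ]
 [578.5 -47.7]
 [582.4 -50.2]
 [583.  -48.6]
 [583.3 -46.2]]
('scene', 'plate_centre') 8
[471.  210.7]
('scene', 'pointer') 8
[[ 455.3 -299.5]
 [ 477.5  -79.9]
 [ 484.   -85.9]
 [ 486.6  -83.2]
 [ 489.6  -77.3]
 [ 491.2  -82.1]
 [ 491.7  -74.3]
 [ 541.7 -202. ]]
('scene', 'mark') 7
[[ 443.8  154.8]
 [ 470.6 -117.7]
 [ 472.9 -120.9]
 [ 474.  -115.6]
 [ 474.8 -116. ]
 [ 477.4 -132.6]
 [ 542.2  -58.1]]
('scene', 'handle') 7
[[ 452.  -159.6]
 [ 511.  -241. ]
 [ 511.4 -233.6]
 [ 511.9 -234.8]
 [ 513.2 -234.4]
 [ 517.  -231. ]
 [ 517.9 -229.5]]
('scene', 'spring_jaw') 6
[[ 522.3 -113.7]
 [ 535.8  -97.8]
 [ 537.7  -91.4]
 [ 539.5  -91.6]
 [ 544.   -88.7]
 [ 546.8  -88.8]]
```

View pics/m.png

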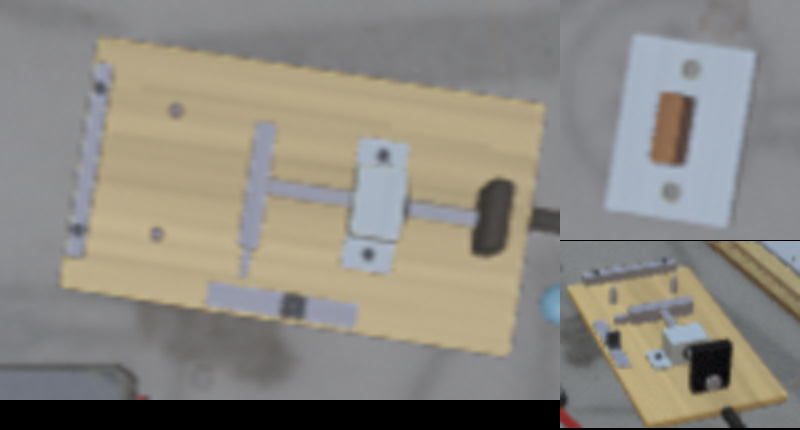

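```bash
cat >> h.py <<'E'
def go(x,y,z,yaw):
    "tool shift (m) and wz to bring the TCP to x,y,z with tool-y at yaw deg from world y"
    s=read_state();R=toolrot(s);d=R.inv().apply(np.array([x,y,z])-s["position"])/1000
    Y=R.as_matrix()[:,1]; c=-np.degrees(np.arctan2(Y[0],Y[1])); w=-np.radians(yaw-c)
    print("shift",d.round(4),"wz",round(w,4),"pos",np.round(s["position"],1),"yaw",round(c,2),"F",np.round(s["contact_force"],1),"open",round(s["opening"],1),"t",round(s["clock"],2))
E
python3 - <<'E'
from h import *
p=optics.snapshot("top")
print("holes",atz(p,[196.9,212.6],10),atz(p,[227.6,207.6],10),"pins",atz(p,[162.4,323.9],33),atz(p,[193.4,318.9],33))
m=np.argwhere(True*nets.regions_of(p,"plate_centre")[0]["region"])
W=np.array([atz(p,q,10)[:2] for q in m]).astype(np.float32);print(cv2.minAreaRect(W))
go(463,201,120,-8.5)
E
```

```text
holes [496.71125122 197.0869611   10.        ] [427.32544554 206.28612693  10.        ] pins [576.09548341 -52.88900013  33.        ] [507.17840952 -43.09968822  33.        ]
((460.8529052734375, 201.6077880859375), (73.72809600830078, 102.31672668457031), 81.86980438232422)
shift [-0.3856 -0.3242  0.1026] wz -0.1435 pos [187.  622.5 222.5] yaw -16.72 F [ 0.5 -1.   1.1] open 86.9 t 6.3
```

```bash
python3 -m handwheel '[[1,[-0.02,-0.016,0],[0,0,-0.01]],[1,[-0.06,-0.05,0],[0,0,-0.03]],[1,[-0.105,-0.09,0.01],[0,0,-0.05]],[1,[-0.15,-0.128,0.02],[0,0,-0.07]],[1,[-0.2,-0.168,0.03],[0,0,-0.09]],[1,[-0.245,-0.208,0.04],[0,0,-0.11]],[1,[-0.29,-0.246,0.06],[0,0,-0.13]],[1,[-0.335,-0.284,0.08],[0,0,-0.145]],[1,[-0.37,-0.312,0.1],[0,0,-0.152]],[1,[-0.387,-0.324,0.1026],[0,0,-0.152]]]' 20; python3 -c "
from h import *
go(462,201.5,20,-8)
p=optics.snapshot('top');save(p,'a.png',(160,260,160,300),4)"
```

```text
clock: 7.55
position: [465.0, 197.6, 118.9]
ee_rot: [-0.001, 0.072, 0.997, -0.001]
contact_force: [-0.8, 0.6, 1.4]
opening: 87.0
shift [0.0034 0.0035 0.0989] wz -0.0037 pos [465.  197.6 118.9] yaw -8.21 F [-0.8  0.6  1.4] open 87.0 t 7.55
```

View pics/a.png

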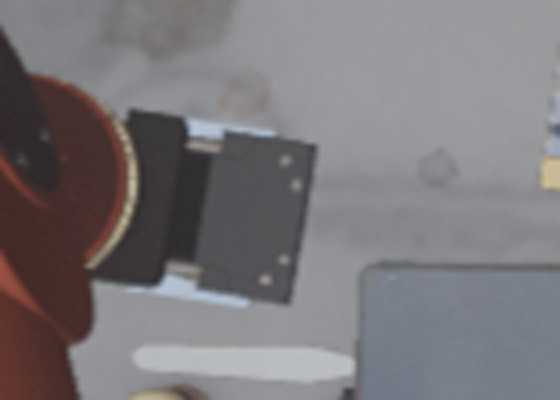

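```bash
python3 -m handwheel '[[1,[0.0024,0.0004,0.02],[0,0,0]],[1,[0.0024,0.0004,0.045],[0,0,0]],[1,[0.0024,0.0004,0.07],[0,0,0]],[1,[0.0024,0.0004,0.088],[0,0,0]],[1,[0.0024,0.0004,0.098],[0,0,0]],[1,[0.0024,0.0004,0.1],[0,0,0]],[0.5,[0.0024,0.0004,0.1],[0,0,0]],[0,[0.0024,0.0004,0.1],[0,0,0]],[0,[0.0024,0.0004,0.1],[0,0,0]],[0,[0.0024,0.0004,0.1],[0,0,0]]]' 30; python3 -c "
from h import *
go(462,201.5,20,-8)"
```

```text
clock: 8.85
position: [462.2, 201.7, 20.2]
ee_rot: [0.0, 0.07, 0.998, 0.0]
contact_force: [0.1, -0.1, 0.1]
opening: 54.9
shift [ 0.0002 -0.0002  0.0002] wz -0.0002 pos [462.2 201.7  20.2] yaw -8.01 F [ 0.1 -0.1  0.1] open 54.9 t 8.85
```

```bash
python3 -m handwheel '[[0,[0,0,0],[0,0,0]],[0,[0,0,0],[0,0,0]],[0,[0,0,0],[0,0,0]],[0,[0,0,0],[0,0,0]],[0,[0,0,0],[0,0,0]],[0,[0,0,0],[0,0,0]],[0,[0,0,-0.01],[0,0,0]],[0,[0,0,-0.03],[0,0,0]],[0,[0,0,-0.05],[0,0,0]],[0,[0,0,-0.06],[0,0,0]]]'; python3 -c "
from h import *
go(542,-48,120,-8.2)"
```

```text
clock: 10.1
position: [462.5, 201.7, 81.3]
ee_rot: [0.001, 0.07, 0.998, 0.0]
contact_force: [0.2, 0.4, -2.0]
opening: 13.8
shift [-0.1136 -0.2362 -0.0388] wz 0.0032 pos [462.5 201.7  81.3] yaw -8.02 F [ 0.2  0.4 -2. ] open 13.8 t 10.1
```

```bash
python3 -m handwheel '[[0,[-0.005,-0.01,-0.02],[0,0,0]],[0,[-0.02,-0.04,-0.03],[0,0,0]],[0,[-0.038,-0.08,-0.04],[0,0,0]],[0,[-0.058,-0.12,-0.04],[0,0,0]],[0,[-0.078,-0.16,-0.04],[0,0,0]],[0,[-0.095,-0.195,-0.04],[0,0,0]],[0,[-0.108,-0.225,-0.04],[0,0,0]],[0,[-0.1136,-0.2362,-0.04],[0,0,0.003]],[0,[-0.1136,-0.2362,-0.02],[0,0,0.003]],[0,[-0.1136,-0.2362,0.015],[0,0,0.003]]]'
python3 - <<'E'
from h import *
np.set_printoptions(precision=1,suppress=True)
go(542,-48,65,-8.2)
s=read_state();z=s["position"][2]+3.5
for n in("scene","top"):
    p=optics.snapshot(n)
    for r in nets.landmark_of(p,"plate_centre")[:1]: print(n,r["score"],atz(p,r["location"],z))
    if n=="scene":
        for r in nets.landmark_of(p,"pin_a")[:2]: print(r["score"],atz(p,r["location"],33))
        save(p,"b.png",(160,260,270,410),5)
E
```

```text
clock: 11.35
position: [542.6, -47.2, 65.2]
ee_rot: [0.001, 0.071, 0.997, 0.001]
contact_force: [-0.0, 0.8, -2.1]
opening: 13.7
shift [ 0. -0.  0.] wz 0.0009 pos [542.6 -47.2  65.2] yaw -8.15 F [-0.   0.8 -2.1] open 13.7 t 11.35
scene 0.68 [548.4 -35.1  68.7]
0.96 [507.1 -42.9  33. ]
0.87 [574.2 -50.6  33. ]
```

View pics/b.png

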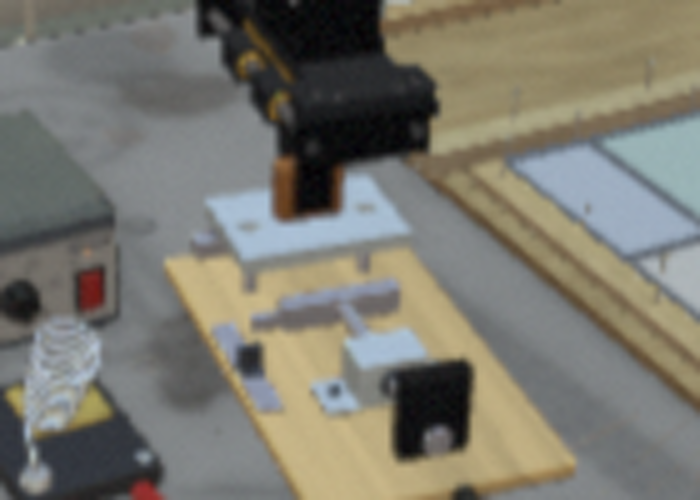

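The scene crop shows the plate level above the pins, with its holes at crop (250,226) and (367,209), and the pin feet at about (250,290) and (365,270).

Run:
```python
from h import *
np.set_printoptions(precision=1,suppress=True)
s=read_state();p=optics.snapshot("scene")
go(542,-48,65,-8.2)
z=s["position"][2]-10
a=atz(p,[160+226/5-.4,270+250/5-.4],z);b=atz(p,[160+209/5-.4,270+367/5-.4],z);print("holes",a,b,(a+b)/2)
g=p["pixels"][195:225,310:355]
# pin feet at z=12 expected vs seen
for c in([507.3,-43,12],[576.3,-53,12]): 
    r=proj(p,c); print("expected pin foot crop",(r[1]-270+.4)*5,(r[0]-160+.4)*5)
```

```text
shift [ 0. -0.  0.] wz 0.0006 pos [542.5 -47.9  66.3] yaw -8.16 F [-1.   0.  -2.6] open 14.1 t 11.65
holes [508.6 -43.1  55.9] [577.7 -55.1  55.9] [543.1 -49.1  55.9]
expected pin foot crop 247.10014348164248 292.16807693274984
expected pin foot crop 360.3839544313546 272.94842876749055
```

```bash
python3 -m handwheel '[[0,[0,0,0.004],[0,0,0]],[0,[0,0,0.008],[0,0,0]],[0,[0,0,0.011],[0,0,0]],[0,[0,0,0.013],[0,0,0]],[0,[0,0,0.015],[0,0,0]],[0,[0,0,0.017],[0,0,0]],[0,[0,0,0.019],[0,0,0]],[0,[0,0,0.021],[0,0,0]],[0,[0,0,0.023],[0,0,0]],[0,[0,0,0.023],[0,0,0]]]'; python3 -c "
from h import *
go(542,-48,65,-8.2)
p=optics.snapshot('scene');save(p,'c.png',(160,260,270,410),5)"
```

```text
clock: 12.9
position: [541.6, -48.1, 41.8]
ee_rot: [-0.0, 0.071, 0.997, -0.0]
contact_force: [-0.0, 0.6, -3.0]
opening: 13.9
shift [-0.0004  0.0002 -0.0232] wz 0.0003 pos [541.6 -48.1  41.8] yaw -8.18 F [-0.   0.6 -3. ] open 13.9 t 12.9
```

View pics/c.png

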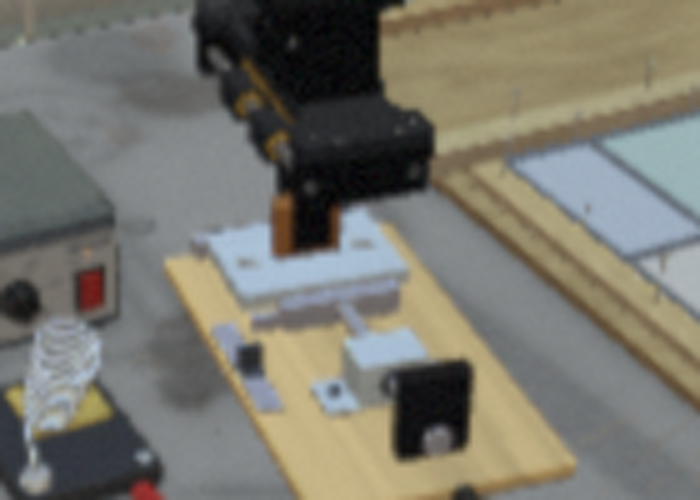

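The underside is now below the pin tops with no contact force, so both pins are in their holes. I'll lower the rest of the way.

```bash
python3 -m handwheel '[[0,[0,0,0.003],[0,0,0]],[0,[0,0,0.005],[0,0,0]],[0,[0,0,0.007],[0,0,0]],[0,[0,0,0.0085],[0,0,0]],[0,[0,0,0.0095],[0,0,0]],[0,[0,0,0.0102],[0,0,0]],[0,[0,0,0.0106],[0,0,0]],[0,[0,0,0.011],[0,0,0]],[0,[0,0,0.011],[0,0,0]],[0,[0,0,0.011],[0,0,0]]]'; python3 -c "
from h import *
go(542,-48,32,-8.2)"
```

```text
clock: 14.2
position: [541.7, -48.1, 32.0]
ee_rot: [-0.0, 0.071, 0.997, 0.0]
contact_force: [-5.8, 1.6, 10.9]
opening: 13.9
shift [-0.0003  0.0002 -0.    ] wz 0.0002 pos [541.7 -48.1  32. ] yaw -8.19 F [-5.8  1.6 10.9] open 13.9 t 14.2
```

```bash
python3 -m handwheel '[[0.35,[0,0,0],[0,0,0]],[0.35,[0,0,0],[0,0,0]],[0.35,[0,0,0],[0,0,0]],[0.35,[0,0,0],[0,0,0]],[0.35,[0,0,-0.005],[0,0,0]],[0.35,[0,0,-0.025],[0,0,0]],[0.35,[0,0,-0.05],[0,0,0]],[0.45,[0,0,-0.08],[0,0,0]],[0.45,[0,0,-0.1],[0,0,0]],[0.45,[0,0,-0.11],[0,0,0]]]'
python3 - <<'E'
from h import *
np.set_printoptions(precision=1,suppress=True)
y=np.array([np.sin(np.radians(8.2)),np.cos(np.radians(8.2))]);b=np.array([542,-48.3])
h=np.array([532.5,-122.6])-105*y;print("handle est",h)
go(h[0],h[1],140,-8.2)
p=optics.snapshot("scene");save(p,'d.png',(160,260,270,410),5)
for n in("scene","top"):
    p=optics.snapshot(n)
    for k in("pointer","mark","handle","plate_centre"):
        for r in nets.landmark_of(p,k)[:1]: print(n,k,round(r["score"],2),atz(p,r["location"],dict(H,mark=24,plate_centre=35.5)[k]))
E
```

```text
clock: 15.45
position: [542.2, -48.2, 142.3]
ee_rot: [0.001, 0.071, 0.997, 0.0]
contact_force: [0.4, 0.5, 0.2]
opening: 39.0
handle est [ 517.5 -226.5]
shift [-0.  -0.2  0. ] wz 0.0002 pos [542.2 -48.2 142.3] yaw -8.19 F [0.4 0.5 0.2] open 39.0 t 15.45
scene pointer 0.56 [492.9 -72.   24. ]
scene mark 0.51 [ 357.6 -270.8   24. ]
scene plate_centre 0.86 [547.2 -36.   35.5]
top mark 0.43 [ 471.7 -114.6   24. ]
top handle 0.51 [ 522.5 -218.4   58. ]
top plate_centre 0.47 [ 475.3 -265.6   35.5]
```

View pics/d.png

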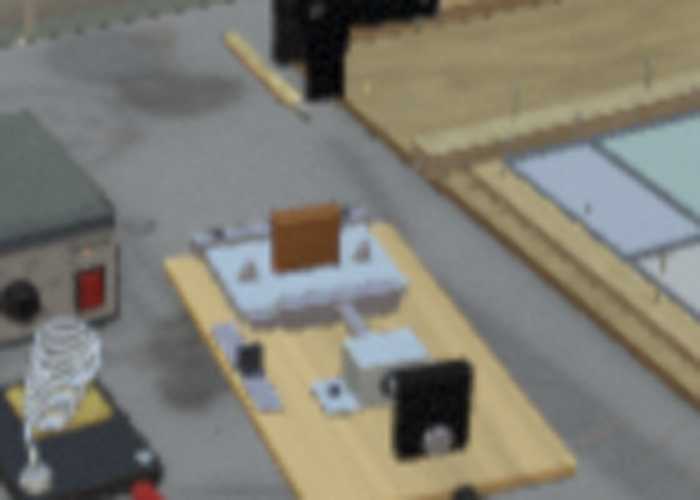

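The plate lies flat, with the pins standing through its holes at crop (247,270) and (362,250). Next I'll check the handle estimate against its outline, which spans crop x 393–470 and y 362–458.

Run:
```python
from h import *
np.set_printoptions(precision=1,suppress=True)
a=np.radians(8.2);y=np.array([np.sin(a),np.cos(a),0]);x=np.array([np.cos(a),-np.sin(a),0]);o=np.array([532.5,-122.6,0])
S=optics.snapshot("scene");T=optics.snapshot("top");save(T,"e.png",(150,230,300,420),5)
for z in(68,16):
  for sx in(-20,20):
    for sy in(-98,-112):
      X=o+sx*x+sy*y+[0,0,z]; r=proj(S,X);q=proj(T,X)
      print(z,sx,sy,"scene crop xy",(r[1]-270+.4)*5,(r[0]-160+.4)*5,"top crop",(q[1]-300+.4)*5,(q[0]-150+.4)*5)
g=nets.regions_of(S,"handle");print([(k["score"],k["extent"]) for k in g[:2]])
```

```text
68 -20 -98 scene crop xy 389.57145078891085 369.2526888383851 top crop 502.6164914252239 240.06597995439319
68 -20 -112 scene crop xy 400.168190086324 384.6422484083405 top crop 535.2068457108662 245.31728156523198
68 20 -98 scene crop xy 463.73702495033467 355.5892228856058 top crop 516.9176592763814 147.67425632333666
68 20 -112 scene crop xy 475.03830281092587 370.66817169605383 top crop 549.4494264544973 152.88648371568013
16 -20 -98 scene crop xy 385.21090172064146 453.9004299644914 top crop 485.5968821943993 247.32092621872494
16 -20 -112 scene crop xy 395.5036815399718 469.8344197282272 top crop 516.6701160273045 252.33076256379815
16 20 -98 scene crop xy 457.660858210843 439.7088440422913 top crop 499.2673669950848 159.19315151706496
16 20 -112 scene crop xy 468.6259746090973 455.32846621355407 top crop 530.2873383197136 164.16744130860008
[(0.63, [321.9, 219.8, 361.2, 249.6]), (0.31, [309.4, 201.2, 351.5, 225.2])]
```

View pics/e.png

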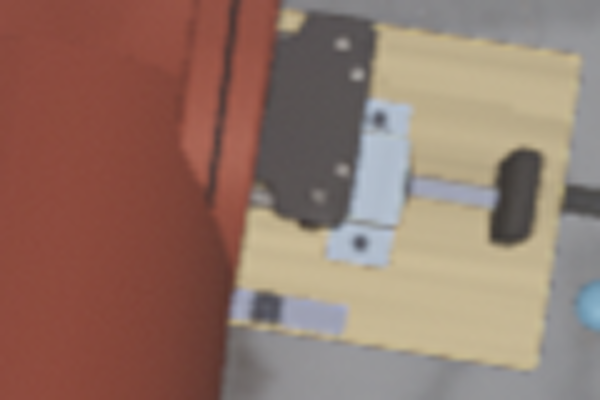

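```bash
python3 -m handwheel '[[0.45,[0,-0.012,0],[0,0,0]],[0.45,[0,-0.04,0],[0,0,0]],[0.45,[-0.001,-0.075,0],[0,0,0]],[0.45,[-0.001,-0.11,0],[0,0,0]],[0.45,[-0.001,-0.145,0.01],[0,0,0]],[0.45,[-0.001,-0.168,0.02],[0,0,0]],[0.45,[-0.001,-0.1775,0.03],[0,0,0]],[0.45,[-0.001,-0.1775,0.035],[0,0,0]],[0.45,[-0.001,-0.1775,0.04],[0,0,0]],[0.45,[-0.001,-0.1775,0.04],[0,0,0]]]'
python3 - <<'E'
from h import *
go(518,-224,41,-8.2)
S=optics.snapshot("scene");T=optics.snapshot("top")
o=np.zeros((500,800,3),np.uint8)
o[:,:400]=cv2.resize(S["pixels"][175:265,310:382,::-1],(400,500),interpolation=cv2.INTER_CUBIC)
o[:400,400:]=cv2.resize(T["pixels"][150:230,310:390,::-1],(400,400),interpolation=cv2.INTER_CUBIC)
cv2.imwrite("pics/f.png",o)
a=np.radians(8.2);y=np.array([np.sin(a),np.cos(a),0]);og=np.array([532.5,-122.6,0])
for n,rc,z in(("pointer",[135+268/4-.4,280+245/4-.4],29),("fin",[135+305/4-.4,280+293/4-.4],30)):
    X=atz(T,rc,z);print(n,X,"jig y",(X-og)@y)
E
```

```text
clock: 17.4
position: [517.6, -222.9, 100.7]
ee_rot: [-0.0, 0.071, 0.998, 0.0]
contact_force: [0.7, -0.6, -0.4]
opening: 39.2
shift [-0.0006 -0.0011  0.0597] wz 0.0018 pos [ 517.6 -222.9  100.7] yaw -8.09 F [ 0.7 -0.6 -0.4] open 39.2 t 17.4
pointer [490.14687541 -91.86223222  29.        ] jig y 24.382730936470473
fin [ 470.14047317 -118.5969572    30.        ] jig y -4.932156201798148
```

View pics/f.png

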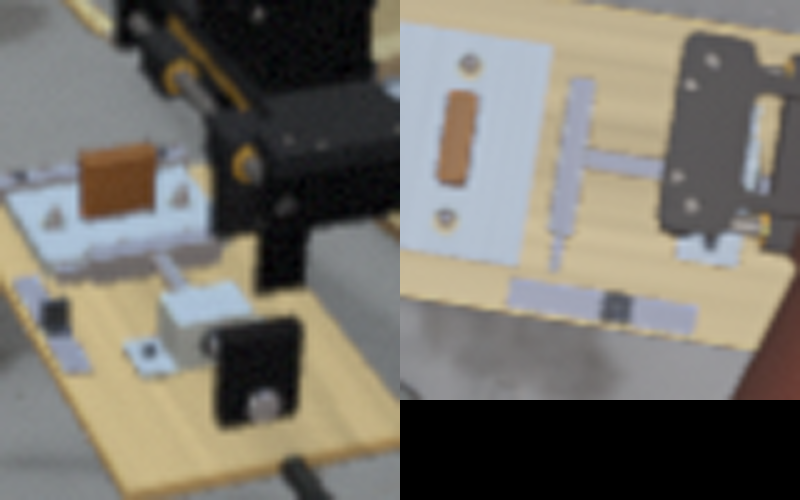

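Run:
```python
from h import *
s=read_state();T=toolrot(s).as_matrix();S=optics.snapshot("scene")
for d in(-34.6,-19.6,19.6,34.6):
    X=np.array(s["position"])+T[:,1]*d;r=proj(S,X);print(d,X.round(1),((r[1]-310+.4)*400/72).round(),((r[0]-175+.4)*500/90).round())
```

```text
-34.6 [ 512.9 -257.6  101.2] 290.0 303.0
-19.6 [ 515.  -242.7  101.2] 276.0 285.0
19.6 [ 520.5 -203.9  101.2] 242.0 239.0
34.6 [ 522.7 -189.1  101.2] 229.0 222.0
```

```bash
python3 -m handwheel '[[0.45,[0,0,0.01],[0,0,0]],[0.45,[0,0,0.025],[0,0,0]],[0.45,[0,0,0.04],[0,0,0]],[0.45,[0,0,0.052],[0,0,0]],[0.45,[0,0,0.06],[0,0,0]],[0.45,[0,0,0.061],[0,0,0]],[0,[0,0,0.061],[0,0,0]],[0,[0,0,0.061],[0,0,0]],[0,[0,0,0.061],[0,0,0]],[0,[0,0,0.061],[0,0,0]]]' 50; python3 -c "
from h import *
go(518,-224,41,-8.2)"
```

```text
clock: 18.8
position: [517.3, -226.3, 40.4]
ee_rot: [0.001, 0.072, 0.997, -0.001]
contact_force: [0.3, -7.4, -1.2]
opening: 13.7
shift [-0.0004  0.0023 -0.0006] wz -0.0008 pos [ 517.3 -226.3   40.4] yaw -8.25 F [ 0.3 -7.4 -1.2] open 13.7 t 18.8
```

```bash
python3 -m handwheel '[[0,[0,-0.002,0],[0,0,0]],[0,[0,-0.006,0],[0,0,0]],[0,[0,-0.01,0],[0,0,0]],[0,[0,-0.015,0],[0,0,0]],[0,[0,-0.02,0],[0,0,0]],[0,[0,-0.025,0],[0,0,0]],[0,[0,-0.029,0],[0,0,0]],[0,[0,-0.032,0],[0,0,0]],[0,[0,-0.032,0],[0,0,0]],[0,[0,-0.032,0],[0,0,0]]]'
python3 - <<'E'
from h import *
go(517.3,-226.3,41,-8.2)
S=optics.snapshot("scene");T=optics.snapshot("top")
o=np.zeros((400,800,3),np.uint8)
o[:,:400]=cv2.resize(S["pixels"][205:255,305:355,::-1],(400,400),interpolation=cv2.INTER_CUBIC)
o[:400,400:]=cv2.resize(T["pixels"][175:225,325:375,::-1],(400,400),interpolation=cv2.INTER_CUBIC)
cv2.imwrite("pics/g.png",o)
E
```

```text
clock: 20.05
position: [513.5, -253.8, 40.3]
ee_rot: [0.0, 0.071, 0.998, 0.001]
contact_force: [0.1, 6.2, 6.5]
opening: 13.6
shift [ 0.0001  0.0277 -0.0007] wz 0.0019 pos [ 513.5 -253.8   40.3] yaw -8.09 F [0.1 6.2 6.5] open 13.6 t 20.05
```

View pics/g.png

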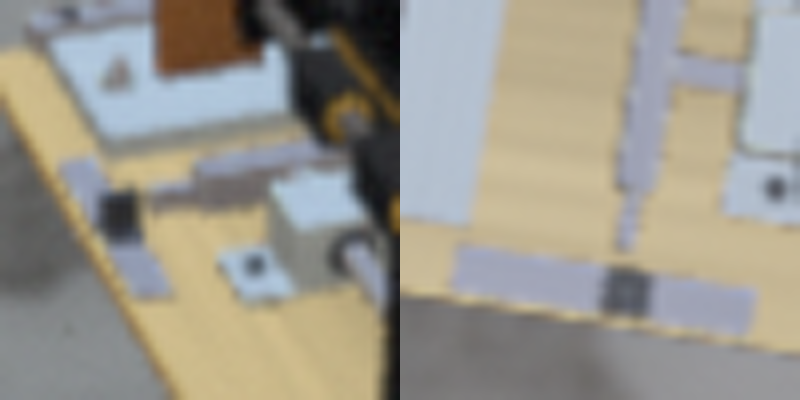

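```bash
cat > m.py <<'E'
from h import *
a=np.radians(8.3);y=np.array([np.sin(a),np.cos(a),0]);x=np.array([np.cos(a),-np.sin(a),0]);og=np.array([532.5,-122.6,0])
def prof(p,xs,z,ys):
    im=p["pixels"].astype(np.float32)
    rc=np.array([[proj(p,og+X*x+Y*y+[0,0,z]) for Y in ys] for X in xs]).astype(np.float32)
    return cv2.remap(im,rc[...,1],rc[...,0],cv2.INTER_LINEAR).mean(0)
def cen(v,ys,b=3):
    base=np.interp(ys,[ys[0],ys[-1]],[v[:b].mean(),v[-b:].mean()]); d=np.clip(v-base,0,None); d[d<.25*d.max()]=0; return (d*ys).sum()/d.sum()
def meas(n=3):
    for _ in range(n):
        T=optics.snapshot("top")
        ys=np.arange(-18,9,.5)
        P=prof(T,np.arange(-50,-43,1.),29,ys);F=prof(T,np.arange(-69,-57,1.),28,ys)
        q=P[:,2]-P[:,0]; f=-F.sum(1)
        print("pointer",cen(q,ys).round(2),"peak",ys[q.argmax()],"fin",cen(f,ys).round(2),"peak",ys[f.argmax()])
    return ys,q,f
if __name__=="__main__":
    ys,q,f=meas(); print(np.c_[ys,q,f/3][::2].round(0).tolist()); go(517.3,-226.3,41,-8.2)
E
python3 m.py
```

```text
pointer -2.71 peak -3.0 fin -5.19 peak -3.0
pointer -2.71 peak -3.0 fin -5.19 peak -3.0
pointer -2.71 peak -3.0 fin -5.18 peak -2.5
[[-18.0, -48.0, -170.0], [-17.0, -48.0, -170.0], [-16.0, -48.0, -169.0], [-15.0, -48.0, -168.0], [-14.0, -48.0, -162.0], [-13.0, -48.0, -152.0], [-12.0, -49.0, -138.0], [-11.0, -49.0, -121.0], [-10.0, -49.0, -107.0], [-9.0, -49.0, -101.0], [-8.0, -48.0, -99.0], [-7.0, -42.0, -100.0], [-6.0, -27.0, -101.0], [-5.0, -11.0, -100.0], [-4.0, 3.0, -98.0], [-3.0, 14.0, -97.0], [-2.0, 9.0, -97.0], [-1.0, -0.0, -102.0], [0.0, -16.0, -113.0], [1.0, -34.0, -128.0], [2.0, -45.0, -144.0], [3.0, -47.0, -157.0], [4.0, -49.0, -165.0], [5.0, -49.0, -169.0], [6.0, -49.0, -171.0], [7.0, -48.0, -171.0], [8.0, -48.0, -171.0]]
shift [ 0.0001  0.0277 -0.0006] wz 0.0021 pos [ 513.5 -253.7   40.3] yaw -8.08 F [-0.2  7.2  6.2] open 13.5 t 20.3
```

The fin blob is about 12 mm wide along y, but the fin itself is only 5 mm, so part of it may be shadow or a foot. I'll look closer with stretched contrast.

Run:
```python
from h import *
from m import x,y,og
S=optics.snapshot("scene");T=optics.snapshot("top")
o=np.zeros((400,800,3),np.uint8)
def e(a):
    a=cv2.resize(a.astype(np.float32),(400,400),interpolation=cv2.INTER_CUBIC); return np.clip(255*(np.clip(a-20,0,200)/200)**.6,0,255).astype(np.uint8)
o[:,:400]=e(S["pixels"][222:242,310:330,::-1]);o[:,400:]=e(T["pixels"][198:218,343:363,::-1])
cv2.imwrite("pics/k.png",o)
# where the fin corners would lie for fin y centre -5.2 (jig), x -70..-56
for yc in(-2.7,-5.2,-7.7):
  for z in(15,32):
    for X in(-70,-56):
      r=proj(S,og+X*x+yc*y+[0,0,z]);q=proj(T,og+X*x+yc*y+[0,0,z]);print(yc,z,X,"scene",((r[1]-310+.5)*20).round(),((r[0]-222+.5)*20).round(),"top",((q[1]-343+.5)*20+400).round(),((q[0]-198+.5)*20).round())
```

```text
-2.7 15 -70 scene 136.0 246.0 top 568.0 337.0
-2.7 15 -56 scene 234.0 228.0 top 588.0 213.0
-2.7 32 -70 scene 137.0 141.0 top 576.0 332.0
-2.7 32 -56 scene 236.0 124.0 top 596.0 207.0
-5.2 15 -70 scene 142.0 256.0 top 590.0 340.0
-5.2 15 -56 scene 240.0 238.0 top 610.0 217.0
-5.2 32 -70 scene 142.0 151.0 top 598.0 336.0
-5.2 32 -56 scene 242.0 133.0 top 618.0 210.0
-7.7 15 -70 scene 147.0 266.0 top 613.0 344.0
-7.7 15 -56 scene 246.0 248.0 top 632.0 220.0
-7.7 32 -70 scene 148.0 161.0 top 621.0 339.0
-7.7 32 -56 scene 248.0 143.0 top 641.0 214.0
```

View pics/k.png

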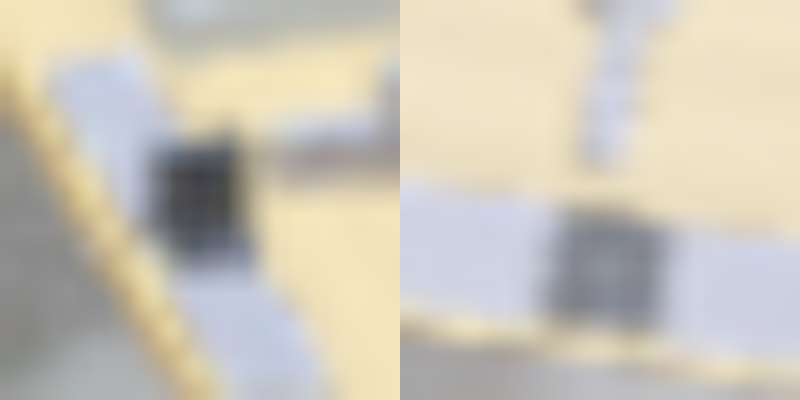

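The fin centre is at jig y ≈ -5.2 in both views, and the pointer is at about -2.7. I'll pull about 2.6 mm more.

```bash
python3 -m handwheel '[[0,[0,-0.001,0],[0,0,0]],[0,[0,-0.002,0],[0,0,0]],[0,[0,-0.0026,0],[0,0,0]],[0,[0,-0.0026,0],[0,0,0]],[0,[0,-0.0026,0],[0,0,0]],[0,[0,-0.0026,0],[0,0,0]],[0,[0,-0.0026,0],[0,0,0]],[0,[0,-0.0026,0],[0,0,0]],[0,[0,-0.0026,0],[0,0,0]],[0,[0,-0.0026,0],[0,0,0]]]'; python3 m.py
python3 - <<'E'
from h import *
from m import x,y,og
S=optics.snapshot("scene");T=optics.snapshot("top")
o=np.zeros((400,800,3),np.uint8)
o[:,:400]=cv2.resize(S["pixels"][210:250,305:345,::-1],(400,400),interpolation=cv2.INTER_CUBIC)
o[:,400:]=cv2.resize(T["pixels"][185:225,330:370,::-1],(400,400),interpolation=cv2.INTER_CUBIC)
cv2.imwrite("pics/l.png",o)
for yc in(-2.7,-5.2,-7.7):
  for z in(19,29):
    r=proj(S,og-52*x+yc*y+[0,0,z]);print(yc,z,"pointer end scene",((r[1]-305+.5)*10).round(),((r[0]-210+.5)*10).round())
E
```

```text
clock: 21.65
position: [513.2, -256.0, 40.3]
ee_rot: [0.0, 0.07, 0.998, 0.001]
contact_force: [-1.0, 8.1, 6.5]
opening: 13.9
pointer -5.04 peak -5.0 fin -5.18 peak -3.0
pointer -5.05 peak -5.0 fin -5.19 peak -3.0
pointer -5.04 peak -5.0 fin -5.19 peak -2.5
[[-18.0, -48.0, -170.0], [-17.0, -48.0, -170.0], [-16.0, -48.0, -170.0], [-15.0, -49.0, -168.0], [-14.0, -49.0, -162.0], [-13.0, -49.0, -152.0], [-12.0, -49.0, -138.0], [-11.0, -48.0, -121.0], [-10.0, -47.0, -108.0], [-9.0, -37.0, -101.0], [-8.0, -21.0, -99.0], [-7.0, -6.0, -100.0], [-6.0, 7.0, -101.0], [-5.0, 15.0, -100.0], [-4.0, 5.0, -98.0], [-3.0, -7.0, -97.0], [-2.0, -23.0, -97.0], [-1.0, -39.0, -102.0], [0.0, -46.0, -113.0], [1.0, -48.0, -128.0], [2.0, -49.0, -144.0], [3.0, -49.0, -157.0], [4.0, -48.0, -165.0], [5.0, -48.0, -169.0], [6.0, -48.0, -171.0], [7.0, -48.0, -171.0], [8.0, -48.0, -171.0]]
shift [ 0.0001  0.03   -0.0006] wz 0.0021 pos [ 513.2 -256.    40.3] yaw -8.08 F [0.  8.4 7. ] open 13.8 t 21.8
-2.7 19 pointer end scene 181.0 219.0
-2.7 29 pointer end scene 182.0 189.0
-5.2 19 pointer end scene 184.0 224.0
-5.2 29 pointer end scene 185.0 194.0
-7.7 19 pointer end scene 187.0 229.0
-7.7 29 pointer end scene 188.0 198.0
```

View pics/l.png

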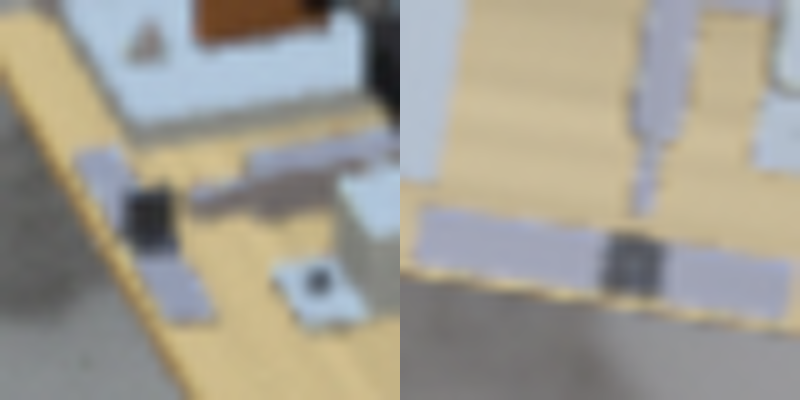

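```bash
python3 -c "
from h import *
go(513.2,-256,40.3,-8.1); print(robot.finish_job())"
```

```text
shift [ 0.  0. -0.] wz 0.0004 pos [ 513.2 -256.    40.3] yaw -8.07 F [-0.   7.8  7.1] open 14.0 t 21.9
the job is handed in; nothing more can be done
None
```

The backplate is seated and released, and the arm is holding the jaw open with the pointer level with the fin. I handed the job in at 21.9 s of the 51 s allowed.

- **Backplate:** It touched down with the TCP at z = 32.0 mm, exactly the flush height for that grasp. After release, the pictures show it lying flat with both pins through its holes.
- **Jaw:** The arm grips the handle with a 50 N setting; the fingers are stopped on it at about 14 mm. The tool moved 30 mm from where it gripped, against a pull of about 8 N.
- **Last check:** The top view put the pointer at jig y = -5.04 mm and the fin at -5.19 mm, so they agree to about 0.2 mm. The side view agrees to about 1 mm.

Two measurements did not fully agree:
- **Fin width:** The fin looked about 12 mm wide along y from above, though it is 5 mm. I put this down to shadow and blur, and used its centre.
- **Jaw travel:** The tool's own travel reads about 1 mm more than the camera's. I went by the camera.

I pressed on nothing but the plate and the handle. I did not measure the bystanders again at the end.

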